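# Check-weigh a jar carrier and dock it

## Task

Pick up the two-jar carrier by its black grip, hang it by its steel crossbar on the hook of the spring scale, let the load down gently without dropping it, and let go until the carrier hangs still and the pointer has settled. Then take the carrier off the hook and set it fully home and flat on the docking plate, with both dowels through the holes of its base, and let go. Keep the carrier upright, never drop it, and leave the loose jars, the bottle and the bowl of lids where they stand.

Things in the scene. Friction and masses are not known exactly. Their poses are not given: they have to be found in the camera images.
- carrier: The jar carrier: loose dark steel frame with two small filled jars with brass-coloured lids fixed on it, 0.4-0.85 kg. Origin: centre of the underside of its base plate, z up. Plate 80 (x) x 210 (y) x 6 mm. Jars 52 mm across at y = +53 and -53 mm, tops 76 mm up. Two uprights 14 x 4 mm at y = +24 and -24 mm carry a crossbar and, above it, a black grip. Same after a half turn about z.
- carrier_grip (a point): Centre of the carrier's black grip bar, 159 mm above the carrier's origin: 12 mm thick in the carrier's x, 52 mm long in its y, 14 mm high. Top of the carrier 166 mm.
- carrier_hookbar (a point): Middle of the underside of the carrier's crossbar, the face that rests on the hook, 108 mm above the carrier's origin. The crossbar is 10 mm in x, 8 mm high, and runs along y between the uprights. Below it, between the uprights, is an open window 44 mm wide and 102 mm high for the hook.
- carrier_hole0 (a point): Centre, at the underside, of the 14 mm through hole in the carrier's base plate at its x = 0, y = +90 mm.
- carrier_hole1 (a point): The same for the hole at y = -90 mm.
- scale: The spring scale, fixed to the table: a grey post 50 (x) x 64 (y) mm, 212 mm tall, on a foot plate 160 x 150 mm, 10 mm thick, reaching from 60 mm in front of to 100 mm behind the post's axis. Origin: on the post's axis at table height. Its own -x axis is the way the hook points (roughly towards the robot).
- hook_seat (a point): Middle of the seat's top face; sinks with the hook. Unloaded: 105 mm before the post's axis (scale's -x), 190 mm above the table; post face 80 mm behind it. Dark flat strap along the scale's x, 10 mm wide, 6 thick, running level back into the post. Seat 28 mm long between an upturned tip (14 to 20 mm before, 14 mm high) and a stop (14 to 20 mm behind, 10 mm high). Axes as the scale.
- scale_hook (a joint): How far the sprung hook and pointer have sunk, in m: 0 unloaded, growing downwards, stop at 0.05. Spring 220 N/m, lightly damped, so the full carrier sinks it some 18 to 38 mm.
- dock: The docking plate, fixed to the table: aluminium, 100 (x) x 230 (y) mm, 12 mm thick. Origin: centre of its underside; a docked carrier's origin lies 12 mm above it. Two upright dowels, 10 mm in diameter with coned tips, at y = +90 and -90 mm, x = 0, rise 24 mm above the plate (upper 6 mm coned).
- dowel0 (a point): Tip of the dowel at the dock's y = +90 mm, 36 mm above the table.
- dowel1 (a point): Tip of the dowel at the dock's y = -90 mm, 36 mm above the table.
- jar_a: Bystander: loose filled jar with brass-coloured lid, 60 mm across, 100 mm tall; origin at the centre of its underside. Stands beside the scale.
- jar_b: Bystander: jar like jar_a, standing close by the carrier's long side (its +x side) at the start, its lid 59 mm below the carrier's grip.
- bottle: Bystander: loose white bottle, 60 mm across, 150 mm tall; origin at the centre of its underside. Stands on the other side of the scale.
- lid_bowl: Bystander: loose steel bowl of lids, 130 mm across the rim, 55 mm tall with its lids; origin at the centre of its underside. Stands before the scale, towards the robot.

How it is judged:
On the way:
1. the carrier hangs on the hook, let go, still, clear of the table, with the pointer settled (contact force between the fingers and carrier below 0.1 N and contact force between carrier and scale above 2 N and distance between carrier_hookbar and hook_seat below 0.022 m and value of joint scale_hook above 0.012 m and velocity of joint scale_hook between -0.01 and 0.01 m/s and linear speed of carrier below 0.03 m/s and angle between carrier's own z axis and vertical below 0.2 rad and height (world z) of carrier above 0.03 m), for 0.5 s.
At the end, for the whole second after the job is handed in: The carrier rests flat on the docking plate with both dowels through its holes (centres within 4 mm, turned within 0.04 rad, origin no more than 14.5 mm above the dock's underside, tilt under 0.03 rad), at rest and let go, and the scale's hook is empty and back at zero (under 4 mm) (horizontal distance between carrier and dock below 0.004 m and angle between the y axis of carrier and the y axis of dock, either way round below 0.04 rad and z of carrier in the frame of dock below 0.0145 m and angle between carrier's own z axis and vertical below 0.03 rad and value of joint scale_hook below 0.004 m and linear speed of carrier below 0.01 m/s); the robot touches nothing.
It fails at once if the load is dropped onto the scale: the hook sinks faster than 0.15 m/s (velocity of joint scale_hook above 0.15 m/s).
It fails at once if the carrier is dropped (moves faster than 0.4 m/s while not held) (contact force between the fingers and carrier below 0.05 N and linear speed of carrier above 0.4 m/s).
It fails at once if the carrier is tipped by more than 0.5 rad (angle between carrier's own z axis and vertical above 0.5 rad).
It fails at once if a bystander is moved by more than 20 mm or tipped (distance of any of jar_a, jar_b, bottle, lid_bowl from where it was at the start of the episode above 0.02 m or angle between any of jar_a, jar_b, bottle, lid_bowl's own z axis and vertical above 0.3 rad).
It also fails if it takes over 72 s, if anything falls off the work surface, if the arm or the gripper's body presses on something with over 40 N, if the wrist force passes 120 N, or if a joint passes its speed limit or range.

## Robot

A 7-joint arm with a two-finger parallel gripper is mounted at the origin on the work surface. World frame = base frame: x ahead of the robot, y to its left, z up, the work surface at z = 0. Lengths are in m, angles in rad, forces in N, time in s.
With the tool pointing down it reaches from about 0.4 to 0.875 m from the base axis. Payload 19.3 kg.
Tool frame: the origin (TCP) lies at the very end of the fingers, on their centre line; the grasp point (between the pads) lies bot.tcp_to_grasp behind it (bot.tcp_to_grasp is the distance from the TCP to the grasp point, in m); z points along the fingers, y is the direction in which the jaws open and shut (so a half turn about z gives the same grasp; the last joint's range is limited). The gripper opens to 85 mm and grips with 20 to 120 N. Pads are 22 mm wide; open, the fingers measure 114 mm over their backs; the gripper's body (76 mm by 85 mm) begins 54 mm behind the grasp point. The pads swing forward as they close: fully open they stand 13 mm farther back than shut.
Start: joints at [-1.295, 0.521, -0.036, 1.599, 0.021, 1.021, -0.113], TCP at [0.212, 0.588, 0.231] pointing down, gripper open.
Joint ranges: [-2.91, 2.91], [-0.3, 2.13], [-1.5, 1.42], [0.17, 2.43], [-1.26, 4.41], [0.16, 1.93], [-2.52, 2.52]. Speed limits (rad/s): [1.89, 1.89, 2.39, 2.39, 3.01, 3.01, 3.01].

## Interface

Orientations are given as [roll, pitch, yaw] about the fixed x, y, z axes, in that order (R = Rz(yaw) Ry(pitch) Rx(roll)).
In Python, from workcell import bot gives the robot as it stands.
- The arm moves only by the tool servo_tool, never from a script. Its argument "targets" is a list of rows, each a list of 2 entries, a list of its own where there are three numbers: the shift along the tool's x, y, z in units of 0.05 m (1.0 is 0.05 m), then the turn about the tool's z in units of 5 degrees (1.0 is 5 degrees). A call has 1 to 12 rows; each row shifts and turns the commanded pose from where the row before left it, along the tool's axes as they then stand; what a row does not reach is not made up. A row lasts 1/8 s, in which the tool goes at most 62.5 mm and 10.7 degrees, less where a joint would pass 70% of its speed; a pose out of reach is approached as far as the arm can. A call with a number of a shift or a turn outside -1 to 1 is refused whole. A call with a gripper value outside its range is refused whole. "gripper" is the opening, from -1 (shut) to 1 (fully open), so that 0 is half open, set as the call begins (left out, the last holds). The fingers move at their own pace and stop on an object; "newtons" is the grip in N (left out, the last holds). Time passes only in rows, so rows that do not move let the fingers close. It gives the time, the measured TCP pose, the force and the opening at its end, in the units of the state.
- bot.observe(): the state, without advancing time (a new reading comes with each control period).
- bot.grab_frame(name): name is "scene" or "top" or "wrist"; returns the picture (400x640x3 uint8, blue, green, red); there is no depth.
- bot.get_calibration(name): a dict with "fx", "fy", "cx", "cy" (pixels), "pose" (4x4, takes a point from camera to world coordinates). Camera axes: x right, y up, looking along -z (the intrinsics and any distortion apply to the point x, -y, -z); pixel columns grow to the right and rows downward; lengths in m; the calibration is good to about 2 mm. A picture is of the moment at which its call begins: read the wrist's pose just before it. get_calibration takes no time and is no camera call; for the wrist camera it gives the pose at the moment of the call.
- bot.job_done(): hands the job in, once; it reports no verdict.
The state is a dict: "clock": time; "qpos": joint angles; "qd": joint speeds; "joint_efforts": joint torques, N m; "position": TCP position; "tool_rot": TCP orientation; "force": force on the tool from outside, world axes, zero at the start; "moment": the same for the moment, N m; "grip_width": finger opening in m.
Only numpy, scipy, OpenCV 4.12 (cv2) and the standard library are available. Lean on these libraries where they do the work, as an engineer would, in place of code of your own. Each camera call takes 0.05 s, during which the arm holds its last target.

## Working session

There is one attempt and no reset: what is moved stays moved. The work goes in short steps, Python scripts to look and compute and a tool call to move; the robot and the scene stay as the last step left them, time stands still between calls to the robot, and variables do not carry over. Pictures are saved under pics/ and viewed, and the job is handed in when it is done.

Besides the shell and the picture viewer there is one more tool, called after ">>>" by a JSON object that holds its "fn" and its "kwargs", one argument or row to a line. servo_tool: Moves the arm, as the interface text tells. Its arguments: {"type":"object","properties":{"targets":{"type":"array","items":{"type":"array"}},"gripper":{"type":"number"},"newtons":{"type":"number"}},"required":["targets"]}

```bash
ls; mkdir -p pics; python3 - <<'E'
from workcell import bot
import cv2, numpy as np
np.set_printoptions(precision=4,suppress=True)
for k,v in bot.observe().items(): print(k,v)
print(bot.tcp_to_grasp)
for n in ["scene","top","wrist"]:
    c=bot.get_calibration(n); print(n,{k:(np.array(v)) for k,v in c.items()})
    cv2.imwrite(f"pics/{n}0.png",bot.grab_frame(n))
E
```

```text
pics
clock 0.0
qpos [-1.2952  0.522  -0.0363  1.6     0.0212  1.0211 -0.1128]
qd [ 0.0001 -0.0012  0.0005 -0.0027 -0.0024 -0.0009  0.0002]
joint_efforts [  0.0011 -92.7085   1.9801 -36.9928   0.0178   0.0079   0.    ]
position [0.2118 0.5877 0.2307]
tool_rot [-3.1404  0.0001  2.7958]
force [ 1.0784 -0.5429  0.5909]
moment [-0.0413  0.0108  0.0223]
grip_width 0.08502001533967263
0.0187
scene {'fx': array(513.1324), 'fy': array(513.1324), 'cx': array(320.9874), 'cy': array(200.2652), 'pose': array([[-0.0356, -0.7984,  0.601 ,  1.4713],
       [ 0.9993, -0.0194,  0.0334,  0.061 ],
       [-0.015 ,  0.6018,  0.7985,  1.3077],
       [ 0.    ,  0.    ,  0.    ,  1.    ]])}
top {'fx': array(507.9638), 'fy': array(507.9638), 'cx': array(325.5684), 'cy': array(195.9413), 'pose': array([[ 0.0228,  0.9862, -0.1637,  0.3287],
       [-0.9997,  0.0231, -0.0001,  0.0153],
       [ 0.0037,  0.1637,  0.9865,  1.6841],
       [ 0.    ,  0.    ,  0.    ,  1.    ]])}
wrist {'fx': array(355.1504), 'fy': array(355.1504), 'cx': array(321.1142), 'cy': array(203.3701), 'pose': array([[ 0.3388, -0.8891, -0.3077,  0.133 ],
       [ 0.9408,  0.3202,  0.1109,  0.6186],
       [-0.0001, -0.3271,  0.945 ,  0.373 ],
       [ 0.    ,  0.    ,  0.    ,  1.    ]])}
```

View pics/scene0.png

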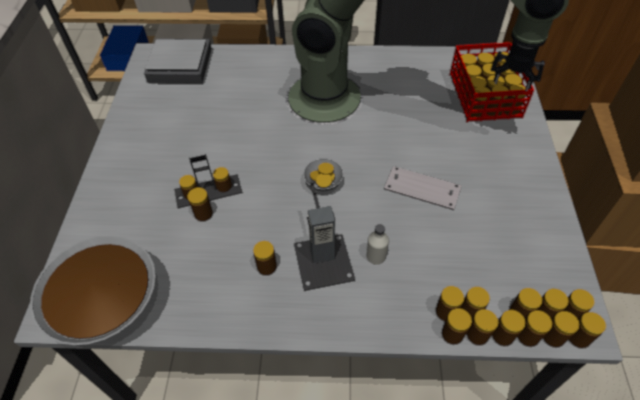

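View pics/top0.png

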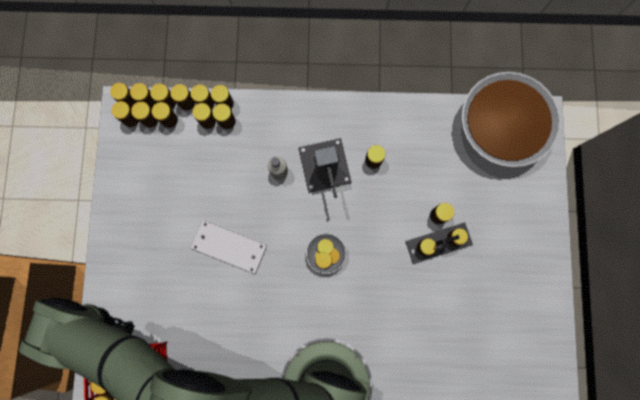

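View pics/wrist0.png

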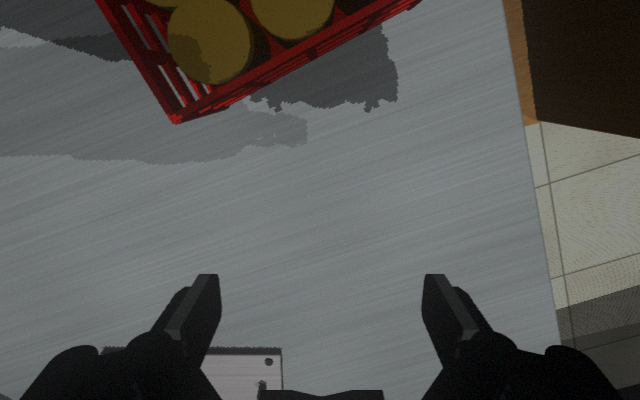

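The scene view shows the carrier at about (207,183), the scale at (322,240), the dock at (423,187) and the bowl at (324,176). In the top view the carrier is at (440,243), the dock at (229,247) and the hook at (326,205). The wrist view shows no targets yet. Next I'll zoom in.

```bash
cat > h.py <<'E'
import numpy as np, cv2
np.set_printoptions(precision=4,suppress=True)
def ray(c,u,v):
    d=np.array([(u-c['cx'])/c['fx'],-(v-c['cy'])/c['fy'],-1.]); T=np.array(c['pose'])
    d=T[:3,:3]@d; return T[:3,3],d/np.linalg.norm(d)
def onz(c,u,v,z):
    o,d=ray(c,u,v); return o+d*(z-o[2])/d[2]
def tri(*a):
    A=np.zeros((3,3));b=np.zeros(3)
    for c,u,v in a:
        o,d=ray(c,u,v);P=np.eye(3)-np.outer(d,d);A+=P;b+=P@o
    p=np.linalg.solve(A,b)
    return p,[np.linalg.norm((np.eye(3)-np.outer(d,d))@(p-o)) for o,d in [ray(*x) for x in a]]
def proj(c,p):
    T=np.array(c['pose']);q=T[:3,:3].T@(np.array(p)-T[:3,3])
    return np.array([c['cx']+c['fx']*q[0]/-q[2], c['cy']-c['fy']*q[1]/-q[2]])
def crop(img,x0,y0,w,h,s,fn):
    cv2.imwrite(fn,cv2.resize(img[y0:y0+h,x0:x0+w],None,fx=s,fy=s,interpolation=cv2.INTER_CUBIC))
E
python3 - <<'E'
from h import *
t=cv2.imread('pics/top0.png'); s=cv2.imread('pics/scene0.png')
a=lambda i,x,y,w,h,k: cv2.resize(i[y:y+h,x:x+w],(w*k,h*k),interpolation=cv2.INTER_CUBIC)
cv2.imwrite('pics/c1.png',np.vstack([np.hstack([a(t,395,195,90,70,4),a(s,165,145,90,70,4)]),np.hstack([a(t,185,215,90,65,4),a(s,380,160,90,65,4)])]))
cv2.imwrite('pics/c2.png',np.hstack([a(t,290,130,95,145,4),a(s,280,155,95,145,4)]))
E
```

```text
(no output)
```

View pics/c1.png

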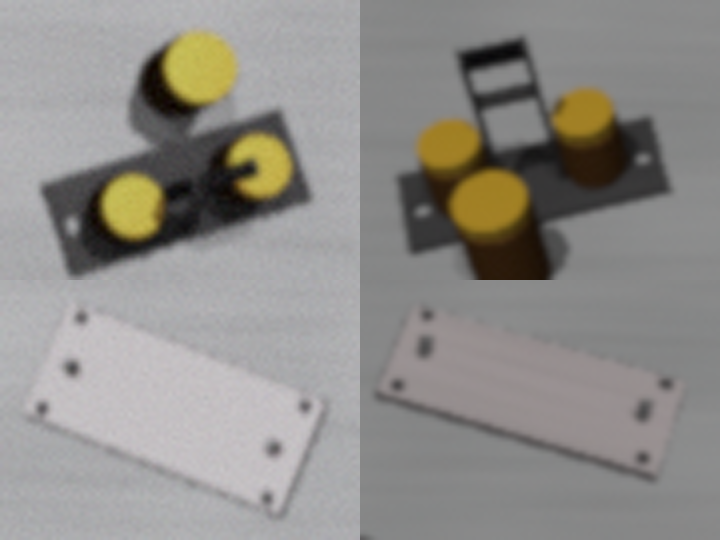

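View pics/c2.png

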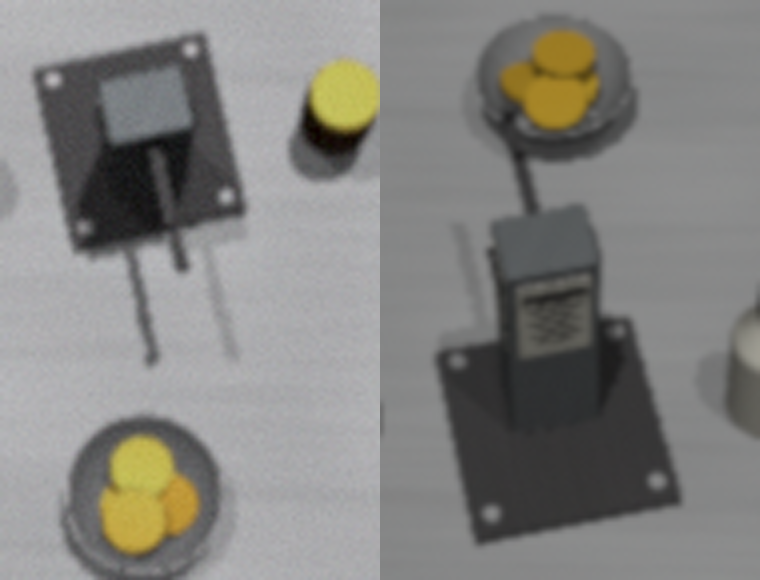

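The crops show the carrier with its base holes visible. The dock's dowels are at about top (203,237) and (253,257). The hook strap runs from the post to its tip at about top (336,197). I'll measure these now.

```bash
cat > m0.py <<'E'
from workcell import bot
from h import *
ct=bot.get_calibration('top'); cs=bot.get_calibration('scene')
t=cv2.imread('pics/top0.png'); s=cv2.imread('pics/scene0.png')
# yellow lids
def yl(img,box):
    x0,y0,x1,y1=box; h=cv2.cvtColor(img,cv2.COLOR_BGR2HSV)[y0:y1,x0:x1]
    m=((h[...,0]>12)&(h[...,0]<35)&(h[...,1]>120)&(h[...,2]>120)).astype(np.uint8)
    n,l,st,ce=cv2.connectedComponentsWithStats(m); out=[]
    for i in range(1,n):
        if st[i,4]>30:
            cs_,_=cv2.findContours((l==i).astype(np.uint8),cv2.RETR_EXTERNAL,cv2.CHAIN_APPROX_NONE)
            (cx,cy),r=cv2.minEnclosingCircle(max(cs_,key=len)); out.append((cx+x0,cy+y0,r,st[i,4],ce[i][0]+x0,ce[i][1]+y0))
    return out
for nm,img,c,boxes in (('top',t,ct,[(395,195,485,265),(360,140,390,175)]),('scene',s,cs,[(165,145,255,215),(250,235,280,265)])):
    for b in boxes:
        for o in yl(img,b): print(nm,np.array(o),'z76',onz(c,o[0],o[1],.076)[:2],'z100',onz(c,o[0],o[1],.1)[:2])
# dock
for nm,img,c,b in (('top',t,ct,(180,210,280,280)),('scene',s,cs,(375,155,475,220))):
    x0,y0,x1,y1=b; g=img[y0:y1,x0:x1].astype(int); h=cv2.cvtColor(img[y0:y1,x0:x1],cv2.COLOR_BGR2LAB)
    m=((h[...,1].astype(int)-128>=(2 if nm=='top' else 3))).astype(np.uint8); m=cv2.morphologyEx(m,cv2.MORPH_OPEN,np.ones((3,3)));m=cv2.morphologyEx(m,cv2.MORPH_CLOSE,np.ones((5,5)))
    cc,_=cv2.findContours(m,cv2.RETR_EXTERNAL,cv2.CHAIN_APPROX_NONE); k=max(cc,key=cv2.contourArea)
    P=np.array([onz(c,p[0][0]+x0,p[0][1]+y0,.012)[:2] for p in k],np.float32)
    print('dock',nm,cv2.minAreaRect(P*1000))
print('dowels top z36',[onz(ct,u,v,.036)[:2] for u,v in((203,236.9),(253.2,256.9))])
print('tri dowels',tri((ct,203,236.9),(cs,395.8+.3,166.6)),)
# scale foot
print('foot top z10', [onz(ct,290+u/4,130+v/4,.01)[:2] for u,v in((35,70),(205,35),(244,215),(78,250))])
print('foot scene', [onz(cs,280+u/4-95,155+v/4,.01)[:2] for u,v in((380+57+380,352),(380+680+0,500),(380+475,542),(380+630,320))])
print('hook',onz(ct,290+183/4,130+262/4,.2)[:2],onz(ct,290+157/4,130+160/4,.19)[:2])
E
python3 m0.py
```

```text
top [444.2857 211.7143   8.7191 232.     444.2802 211.7716] z76 [ 0.5534 -0.365 ] z100 [ 0.55   -0.3593]
top [459.3041 235.9433   7.9661 162.     460.321  235.6049] z76 [ 0.477  -0.4114] z100 [ 0.4748 -0.4051]
top [428.1549 245.7389   7.9169 181.     427.6077 245.8619] z76 [ 0.4437 -0.3123] z100 [ 0.442  -0.3074]
top [375.8478 153.8478   8.2702 211.     375.8009 153.7488] z76 [ 0.7383 -0.145 ] z100 [ 0.7322 -0.1426]
scene [220.     172.5      7.4331 132.     220.4091 172.803 ] z76 [ 0.4427 -0.3121] z100 [ 0.4628 -0.3048]
scene [187.     181.       7.6159 142.     186.6268 180.507 ] z76 [ 0.4795 -0.4097] z100 [ 0.4988 -0.4006]
scene [197.     195.5      9.3409 221.     196.6833 195.0045] z76 [ 0.5353 -0.3682] z100 [ 0.5536 -0.3598]
scene [263.0714 249.6429  10.0637 273.     263.0659 249.1612] z76 [ 0.7218 -0.147 ] z100 [ 0.7364 -0.1429]
dock top ((447.9125061035156, 432.5375061035156), (11.134552001953125, 56.56822204589844), 86.0732421875)
dock scene ((431.3283996582031, 330.8818664550781), (223.838623046875, 92.22731018066406), 71.01866912841797)
dowels top z36 [array([0.4583, 0.4097]), array([0.3977, 0.2441])]
tri dowels (array([0.4546, 0.3044, 0.1574]), [np.float64(0.07453435639519032), np.float64(0.07453435639519028)])
foot top z10 [array([0.771 , 0.1102]), array([ 0.8051, -0.0334]), array([ 0.65  , -0.0689]), array([0.617 , 0.0694])]
foot scene [array([0.6487, 0.2153]), array([0.7674, 0.3809]), array([0.8043, 0.2348]), array([0.6166, 0.361 ])]
hook [ 0.577  -0.0147] [0.656  0.0062]
```

>>> {"fn": "servo_tool", "kwargs": {
  "targets": [
    [[-0.6, -0.3, -0.5], 0],
    [[-0.8, -0.4, -0.3], 0],
    [[-0.8, -0.4, -0.3], 0],
    [[-0.8, -0.4, -0.3], 0],
    [[-0.8, -0.4, -0.2], 0],
    [[-0.8, -0.4, -0.2], 0],
    [[-0.8, -0.4, -0.2], 0],
    [[0, 0, 0], 1],
    [[0, 0, 0], 1],
    [[0, 0, 0], 1],
    [[0, 0, 0], 1],
    [[0, 0, 0], 0]
  ],
  "gripper": 1
}}

```text
clock: 1.65
position: [0.42, 0.3694, 0.3311]
tool_rot: [-3.141, 0.0, 2.447]
force: [-0.1, 0.7, 0.2]
grip_width: 0.0856
```

```bash
cat > w.py <<'E'
import sys,json
from workcell import bot
from h import *
n=sys.argv[1]; o=bot.observe(); c=bot.get_calibration('wrist')
cv2.imwrite(f'pics/{n}.png',bot.grab_frame('wrist')); 
json.dump({k:np.array(v).tolist() for k,v in c.items()},open(f'pics/{n}.json','w'))
print(o['clock'],np.array(o['position']),np.degrees(o['tool_rot']),np.array(o['qpos']),o['grip_width'],np.array(o['force']))
E
python3 w.py w1
```

```text
1.65 [0.42   0.3694 0.3311] [-179.9733    0.0041  140.2167] [-0.9145  0.325   0.1157  1.6504 -0.0399  1.169   0.0873] 0.08563481165868912 [-0.1397  0.7137  0.1795]
```

View pics/w1.png

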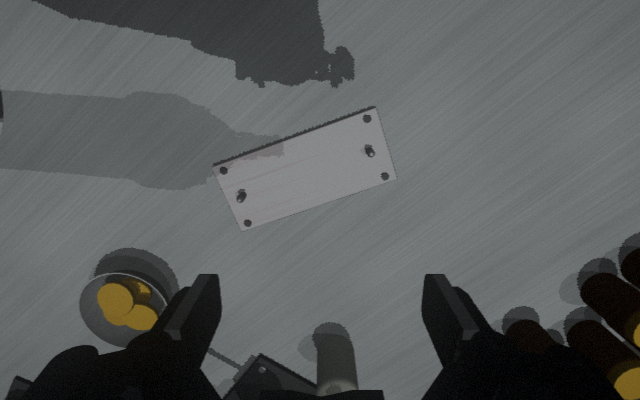

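The wrist view shows the dock, with corners near (213,165), (375,107), (396,177) and (244,230), and dowels near (241,195) and (369,151).

```bash
cat > dock.py <<'E'
import sys,json
from h import *
n=sys.argv[1]; c=json.load(open(f'pics/{n}.json')); im=cv2.imread(f'pics/{n}.png')
lab=cv2.cvtColor(cv2.GaussianBlur(im,(5,5),0),cv2.COLOR_BGR2LAB).astype(int)
print(lab[170,315],lab[60,450])
m=(lab[...,1]-128>=2).astype(np.uint8)
m[:90]=0; m[250:]=0
m=cv2.morphologyEx(cv2.morphologyEx(m,cv2.MORPH_OPEN,np.ones((5,5))),cv2.MORPH_CLOSE,np.ones((15,15)))
cc,_=cv2.findContours(m,cv2.RETR_EXTERNAL,cv2.CHAIN_APPROX_NONE); k=max(cc,key=cv2.contourArea)
P=np.array([onz(c,p[0][0],p[0][1],.012)[:2]*1000 for p in k],np.float32); print(cv2.minAreaRect(P))
print('corners hand',[onz(c,*p,.012)[:2] for p in((213,165),(375,107),(396,177),(244,230))])
C=np.array([onz(c,*p,.012)[:2] for p in((213,165),(375,107),(396,177),(244,230))]); print(C.mean(0),[np.linalg.norm(C[i]-C[i-1]) for i in range(4)])
a=lambda i,x,y,w,h,k: cv2.resize(i[y:y+h,x:x+w],(w*k,h*k),interpolation=cv2.INTER_CUBIC)
cv2.imwrite(f'pics/{n}z.png',np.hstack([a(im,210,155,50,85,8),a(im,350,100,50,85,8)]).clip(0,255))
E
python3 dock.py w1
```

```text
[145 128 127] [120 126 127]Traceback (most recent call last):
  File "dock.py", line 9, in <module>
    cc,_=cv2.findContours(m,cv2.RETR_EXTERNAL,cv2.CHAIN_APPROX_NONE); k=max(cc,key=cv2.contourArea)
                                                                        ~~~^^^^^^^^^^^^^^^^^^^^^^^^
ValueError: max() iterable argument is empty
```

```bash
sed -i 's/m=(lab\[...,1\]-128>=2)/m=((lab[...,1]>=128)\&(lab[...,0]>60))/' dock.py; python3 dock.py w1
```

```text
[145 128 127] [120 126 127]
((419.8531494140625, 307.1811218261719), (172.45001220703125, 101.81246948242188), 69.66229248046875)
corners hand [array([0.3455, 0.2482]), array([0.4233, 0.4578]), array([0.514 , 0.4249]), array([0.4394, 0.2148])]
[0.4305 0.3364] [np.float64(0.09966330959382853), np.float64(0.22362174065604518), np.float64(0.09643522648053471), np.float64(0.2228935385216221)]
```

View pics/w1z.png

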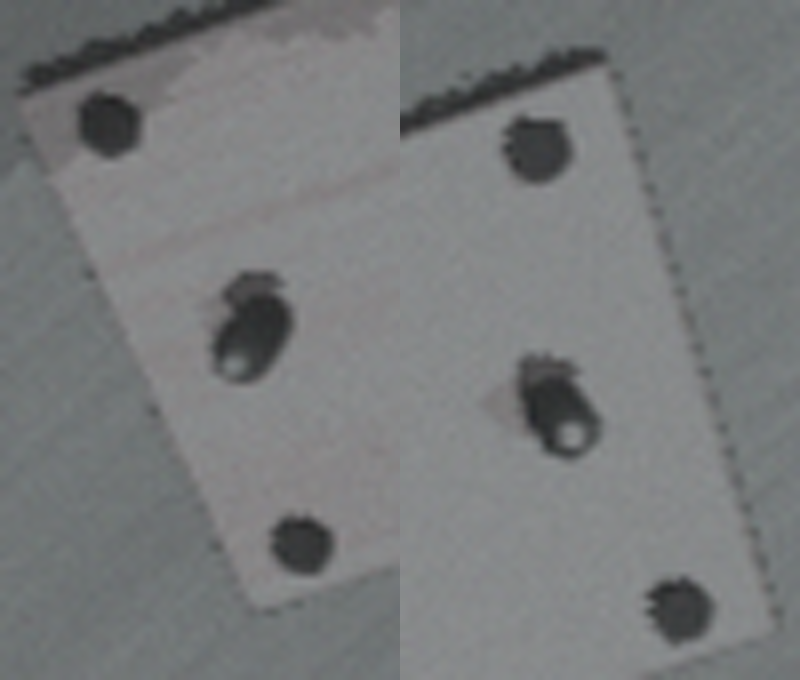

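```bash
python3 - <<'E'
import json
from h import *
c=json.load(open('pics/w1.json'))
for nm,pts,z in (('corners',((212.8,166.5),(375.6,108.1),(396.9,178.75),(242.3,231)),.012),('screws',((223.75,170.6),(367.1,118.75),(385,176),(247.75,223.1)),.012),('dowel',((239.6,200.3),(371.5,154.1)),.036)):
    P=np.array([onz(c,*p,z)[:2] for p in pts]); print(nm,P.mean(0),[round(np.linalg.norm(P[i]-P[i-1]),4) for i in range(len(P))])
    e=[P[1]-P[0]]+([P[2]-P[3]] if len(P)>2 else []); print([np.degrees(np.arctan2(d[1],d[0]))-90 for d in e])
E
```

```text
corners [0.4318 0.3351] [np.float64(0.0985), np.float64(0.2251), np.float64(0.0976), np.float64(0.2262)]
[np.float64(-20.31171784907059), np.float64(-20.092571474227327)]
screws [0.4318 0.3339] [np.float64(0.0801), np.float64(0.1998), np.float64(0.0797), np.float64(0.2002)]
[np.float64(-20.035032143674087), np.float64(-19.92746812470955)]
dowel [0.4317 0.3346] [np.float64(0.1791), np.float64(0.1791)]
[np.float64(-20.008415686094622)]
```

>>> {"fn": "servo_tool", "kwargs": {
  "targets": [
    [[0, 0, 0.8], 0],
    [[0, 0, 0.8], 0],
    [[0, 0, 0.8], 0],
    [[0, 0, 0.6], 0],
    [[0, 0, 0], 0],
    [[0, 0, 0], 0],
    [[0, 0, 0], 0]
  ]
}}

```text
clock: 2.58
position: [0.4206, 0.3699, 0.1826]
tool_rot: [3.14, 0.0, 2.447]
force: [0.5, 0.4, -0.1]
grip_width: 0.0857
```

```bash
python3 w.py w2; python3 - <<'E'
from h import *
im=cv2.imread('pics/w2.png'); t=cv2.imread('pics/top0.png'); s=cv2.imread('pics/scene0.png')
cv2.imwrite('pics/w2b.png',cv2.convertScaleAbs(im,alpha=1.3))
a=lambda i,x,y,w,h,k: cv2.resize(i[y:y+h,x:x+w],(w*k,h*k),interpolation=cv2.INTER_CUBIC)
cv2.imwrite('pics/fz.png',np.vstack([np.hstack([a(t,188,222,30,25,10),a(t,240,243,30,25,10)]),np.hstack([a(s,386,162,30,25,10),a(s,440,178,30,25,10)])]))
E
```

```text
2.575 [0.4206 0.3699 0.1826] [179.8873   0.0044 140.2079] [-0.8962  0.4786  0.0945  1.8284 -0.0587  0.8354  0.1034] 0.0857058889101419 [ 0.5362  0.3647 -0.1378]
```

View pics/w2b.png

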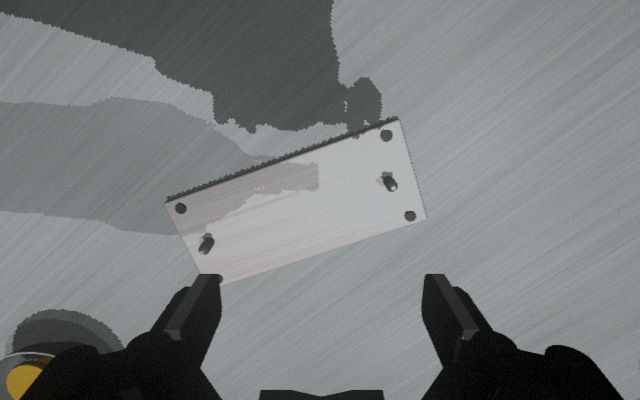

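View pics/fz.png

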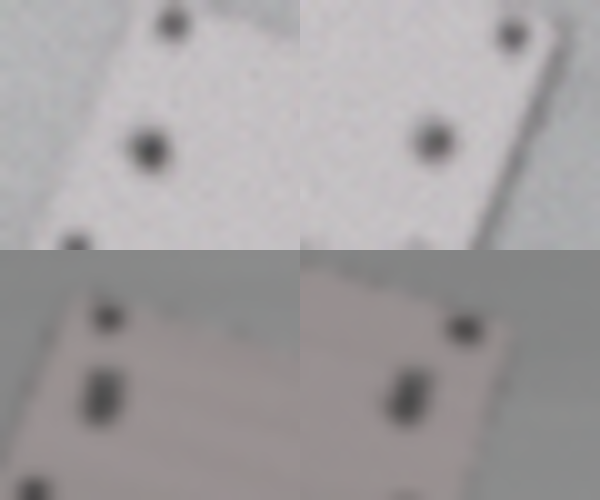

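```bash
python3 - <<'E'
from h import *
im=cv2.convertScaleAbs(cv2.imread('pics/w2.png'),alpha=1.3)
a=lambda i,x,y,w,h,k: cv2.resize(i[y:y+h,x:x+w],(w*k,h*k),interpolation=cv2.INTER_CUBIC)
cv2.imwrite('pics/w2z.png',np.hstack([a(im,165,195,60,90,6),a(im,370,115,60,110,6)[:540]]))
E
```

```text
(no output)
```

View pics/w2z.png

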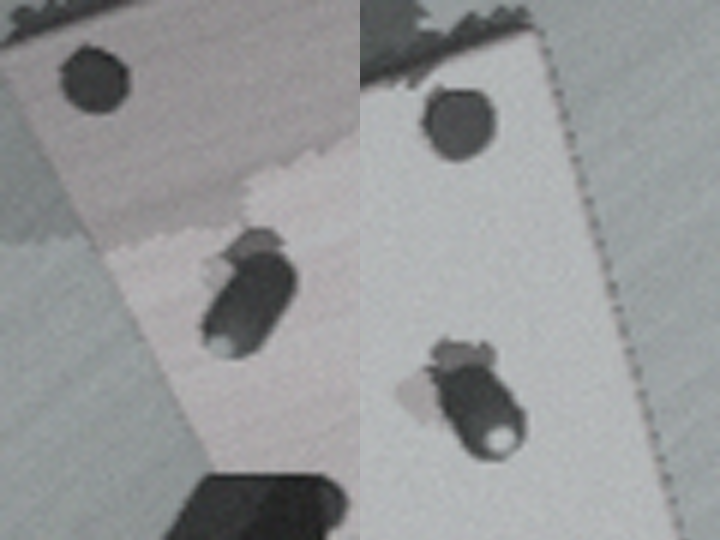

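```bash
python3 - <<'E'
import json
from workcell import bot
from h import *
c1=json.load(open('pics/w1.json'));c2=json.load(open('pics/w2.json'));ct=bot.get_calibration('top');cs=bot.get_calibration('scene')
sh=lambda P:[(u-.45,v-.45) for u,v in P]
def rep(nm,c,P,z):
    P=np.array([onz(c,*p,z)[:2] for p in P]); d=P[0]-P[1]; 
    if d[1]<0:d=-d
    print(nm,P.mean(0),'len',np.linalg.norm(d),'yaw',np.degrees(np.arctan2(d[1],d[0]))-90)
rep('w2 dow',c2,((201.3,252.4),(393.1,187.8)),.036)
rep('w1 dow',c1,sh(((239.6,200.3),(371.5,154.1))),.036)
rep('top dow',ct,((202.55,236.75),(253.05,256.75)),.036)
rep('sc dow',cs,((396.05,174.05),(450.75,190.35)),.036)
rep('w2 scr near',c2,((180.6,207.9),(386.3,135.3)),.012)
rep('w1 scr near',c1,sh(((223.75,170.6),(367.1,118.75))),.012)
rep('sc scr near',cs,((396.35,168.25),(456.05,185.55)),.012)
rep('top scr far',ct,((204.85,224.05),(260.75,246.15)),.012)
print(tri((ct,202.55,236.75),(cs,396.05,174.05)),tri((ct,253.05,256.75),(cs,450.75,190.35)))
E
```

```text
w2 dow [0.4309 0.334 ] len 0.17971961758131502 yaw -20.07339064178258
w1 dow [0.4309 0.3345] len 0.17899851375358927 yaw -20.018823557160744
top dow [0.4285 0.3279] len 0.17730038842922677 yaw -20.005107609031057
sc dow [0.4341 0.3293] len 0.17881853103150155 yaw -20.52144995925451
w2 scr near [0.3935 0.3475] len 0.200018498258448 yaw -20.132960058174433
w1 scr near [0.3934 0.3475] len 0.1997177569310197 yaw -20.045168315248816
sc scr near [0.3919 0.3452] len 0.19980371027250718 yaw -20.154122214230142
top scr far [0.4685 0.3181] len 0.19982087408402213 yaw -20.050976930797987
(array([0.4579, 0.3098, 0.1283]), [np.float64(0.07743294822802578), np.float64(0.07743294822802577)]) (array([ 0.4153,  0.34  , -0.022 ]), [np.float64(0.08769749230802518), np.float64(0.08769749230802536)])
```

>>> {"fn": "servo_tool", "kwargs": {
  "targets": [
    [[0, 0, -1], 1],
    [[0, 0, -1], 1],
    [[0, 0, -1], 1],
    [[0, 0, 0], 1],
    [[0, 0, 0], 1],
    [[0, 0, 0], 1],
    [[0, 0, 0], 1],
    [[-1, 0.1, 0], 0],
    [[-1, 0.1, 0], 0],
    [[-1, 0.1, 0], 0],
    [[-1, 0.1, 0], 0]
  ]
}}

```text
clock: 4.0
position: [0.4922, 0.1802, 0.3322]
tool_rot: [3.14, -0.001, 1.836]
force: [0.3, 0.3, -0.3]
grip_width: 0.0855
```

>>> {"fn": "servo_tool", "kwargs": {
  "targets": [
    [[-1, 0.1, 0], 0],
    [[-1, 0.1, 0], 0],
    [[-1, 0.1, 0], 0],
    [[-0.7, 0, 0], 0],
    [[0, 0, 0], 0],
    [[0, 0, 0], 0]
  ]
}}

```text
clock: 4.75
position: [0.5547, 0.0077, 0.3317]
tool_rot: [3.141, -0.0, 1.836]
force: [-0.0, 0.9, -0.5]
grip_width: 0.0856
```

```bash
python3 w.py w3; python3 - <<'E'
from h import *
im=cv2.imread('pics/w3.png'); cv2.imwrite('pics/w3b.png',cv2.convertScaleAbs(im,alpha=1.4))
E
```

```text
4.75 [0.5547 0.0077 0.3317] [179.9663  -0.0272 105.2176] [-0.432   0.3343  0.4168  1.6731 -0.1458  1.1644  0.2876] 0.08563265401452495 [-0.0403  0.9482 -0.4779]
```

View pics/w3b.png

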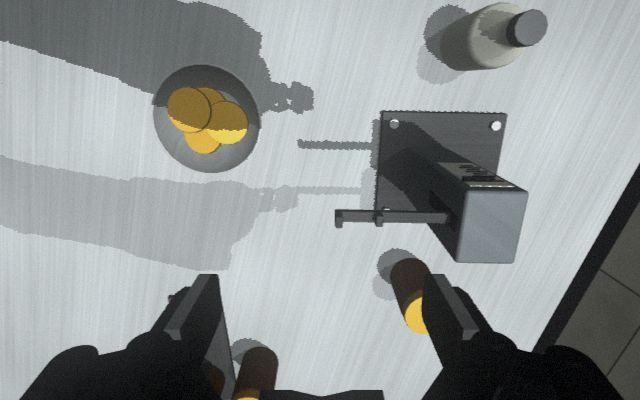

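The hook is clear in this view, with its tip at about (338,217) and its stop at about (379,216). The bowl is at (206,118), the bottle at top right, and the post top at (492,227). I'll zoom in on the hook.

```bash
python3 - <<'E'
from h import *
im=cv2.convertScaleAbs(cv2.imread('pics/w3.png'),alpha=1.6)
a=lambda i,x,y,w,h,k: cv2.resize(i[y:y+h,x:x+w],(w*k,h*k),interpolation=cv2.INTER_CUBIC)
cv2.imwrite('pics/w3z.png',a(im,325,185,130,60,6))
E
```

```text
(no output)
```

View pics/w3z.png

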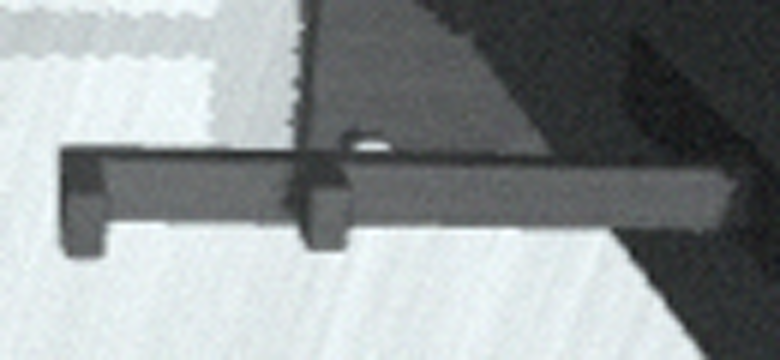

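```bash
python3 - <<'E'
import json
from h import *
c=json.load(open('pics/w3.json'))
px=lambda X,Y:(325+(X+.5)/6-.5,185+(Y+.5)/6-.5)
T=onz(c,*px(84,226),.204);S=onz(c,*px(327,217),.2);E=onz(c,*px(730,200),.19)
print(T,S,E,np.linalg.norm(T-S)); print((T+S)/2)
for d in (S-T,E-T): print(np.degrees(np.arctan2(d[1],d[0])))
for X,Y in ((104,160),(104,222),(300,160),(300,222)): print(onz(c,*px(X,Y),.19)[:2])
# post top corners, foot
for p in ((459.5,190.5),(527,189),(516,263),(462,263)): print(onz(c,*p,.212)[:2])
for p in ((381,112),(507,113)): print('foot',onz(c,*p,.01)[:2])
# bowl
print('bowl',onz(c,206,118,.05))
E
```

```text
[ 0.5758 -0.0104  0.204 ] [ 0.6085 -0.0018  0.2   ] [0.6661 0.0124 0.19  ] 0.03404524868425222
[ 0.5922 -0.0061  0.202 ]
14.719506828189235
14.16779489987386
[ 0.578  -0.0052]
[ 0.5807 -0.0143]
[0.6049 0.002 ]
[ 0.6078 -0.007 ]
[0.6572 0.0423]
[0.7069 0.0571]
[ 0.7265 -0.0038]
[ 0.6833 -0.0156]
foot [0.6167 0.0755]
foot [0.7717 0.1164]
bowl [0.4148 0.0168 0.05  ]
```

>>> {"fn": "servo_tool", "kwargs": {
  "targets": [
    [[-0.8, -0.45, 0], 0],
    [[-0.8, -0.45, 0], 0],
    [[-0.8, -0.45, 0], 0],
    [[-0.8, -0.45, 0], 0],
    [[-0.8, -0.45, 0.2], 0],
    [[-0.8, -0.45, 0.3], 0],
    [[-0.8, -0.45, 0.3], 0],
    [[-0.8, -0.45, 0.3], -0.5],
    [[-0.2, -0.1, 0.3], -0.4],
    [[0, 0, 0], 0],
    [[0, 0, 0], 0]
  ]
}}

```text
clock: 6.18
position: [0.464, -0.3588, 0.2619]
tool_rot: [3.141, 0.0, 1.915]
force: [-1.0, 0.6, 0.1]
grip_width: 0.0855
```

```bash
python3 w.py w4; python3 - <<'E'
from h import *
im=cv2.imread('pics/w4.png'); cv2.imwrite('pics/w4b.png',cv2.convertScaleAbs(im,alpha=1.6))
E
```

```text
6.175 [ 0.464  -0.3588  0.2619] [179.9557   0.003  109.7347] [ 0.2178  0.4684  0.4868  1.6893 -0.2474  1.0448  1.1294] 0.08550364193193014 [-1.011   0.61    0.0979]
```

View pics/w4b.png

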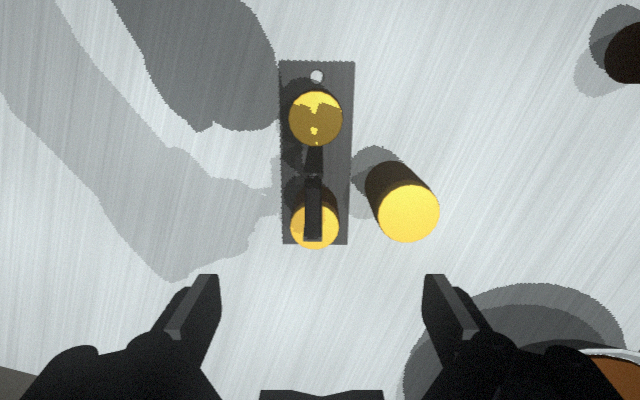

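The grip is at cols 304–322, rows 177–241. The carrier lids are near (315,119) and (315,226), the visible base hole is at (316,76), and jar_b is at (408,213).

```bash
python3 - <<'E'
import json
from h import *
c=json.load(open('pics/w4.json')); im=cv2.imread('pics/w4.png')
h=cv2.cvtColor(im,cv2.COLOR_BGR2HSV)
a=lambda i,x,y,w,h,k: cv2.resize(i[y:y+h,x:x+w],(w*k,h*k),interpolation=cv2.INTER_CUBIC)
cv2.imwrite('pics/w4z.png',a(cv2.convertScaleAbs(im,alpha=1.6),275,55,85,195,3))
g=np.array([onz(c,*p,.166)[:2] for p in ((304.5,179),(322,179),(322,241),(304.5,241))]);print(g,g.mean(0),np.linalg.norm(g[0]-g[1]),np.linalg.norm(g[2]-g[1]))
b=np.array([onz(c,*p,.006)[:2] for p in ((279.5,61),(355,62),(347.5,244),(283.5,244))]);print(b.mean(0),[np.linalg.norm(b[i]-b[i-1]) for i in range(4)])
for d in (b[0]-b[3],b[1]-b[2]): print(np.degrees(np.arctan2(d[1],d[0]))-90)
H=onz(c,316.5,76.5,.006)[:2]; yd=np.array([-np.sin(np.radians(19.6)),np.cos(np.radians(19.6))]); print('hole',H,'centre',H-.09*yd)
L=[onz(c,*p,.076)[:2] for p in ((315,119),(315,225.5))];print(L,(L[0]+L[1])/2,np.linalg.norm(L[0]-L[1]),np.degrees(np.arctan2(*(L[0]-L[1])[::-1]))-90)
E
```

```text
[[ 0.4472 -0.3415]
 [ 0.4586 -0.3374]
 [ 0.4746 -0.3818]
 [ 0.4624 -0.3861]] [ 0.4607 -0.3617] 0.012123490762296987 0.04716647106810832
[ 0.4603 -0.3595] [np.float64(0.20993795440248048), np.float64(0.07868162863979636), np.float64(0.20903248294254045), np.float64(0.0790080045800292)]
18.90429917096644
18.991725891803142
hole [ 0.4305 -0.2746] centre [ 0.4607 -0.3594]
[array([ 0.4422, -0.3096]), array([ 0.4768, -0.4077])] [ 0.4595 -0.3586] 0.1039998935864222 19.424971932252262
```

View pics/w4z.png

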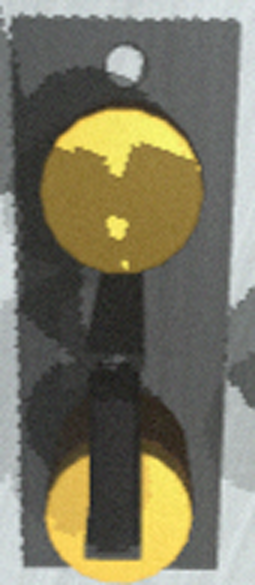

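>>> {"fn": "servo_tool", "kwargs": {
  "targets": [
    [[0, -0.08, 0.5], 0.15],
    [[0, 0, 0.6], 0],
    [[0, 0, 0.6], 0],
    [[0, 0, 0.5], 0],
    [[0, 0, 0.24], 0],
    [[0, 0, 0], 0],
    [[0, 0, 0], 0]
  ]
}}

```text
clock: 7.1
position: [0.4599, -0.3615, 0.1404]
tool_rot: [3.141, 0.001, 1.901]
force: [-0.1, 0.3, 0.8]
grip_width: 0.0853
```

>>> {"fn": "servo_tool", "kwargs": {
  "targets": [
    [[0, 0, 0], 0],
    [[0, 0, 0], 0],
    [[0, 0, 0], 0],
    [[0, 0, 0], 0],
    [[0, 0, 0], 0],
    [[0, 0, 0], 0],
    [[0, 0, 0], 0],
    [[0, 0, 0], 0]
  ],
  "gripper": -1,
  "newtons": 60
}}

```text
clock: 8.1
position: [0.4591, -0.3614, 0.1395]
tool_rot: [-3.141, -0.0, 1.901]
force: [-3.4, 0.7, 5.2]
grip_width: 0.011
```

```bash
python3 w.py w5; python3 - <<'E'
from h import *
im=cv2.imread('pics/w5.png'); cv2.imwrite('pics/w5b.png',cv2.convertScaleAbs(im,alpha=1.6))
E
```

```text
8.1 [ 0.4591 -0.3614  0.1395] [-179.9887   -0.0015  108.9186] [ 0.2765  0.6115  0.4194  1.8083 -0.3343  0.7923  1.196 ] 0.011021676029329283 [-3.3944  0.6551  5.1723]
```

View pics/w5b.png

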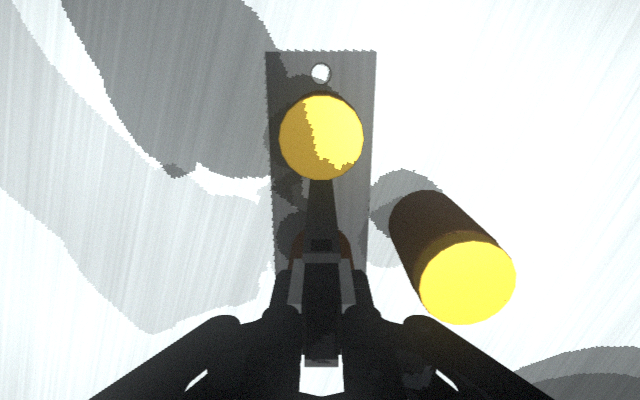

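Gripped, with an opening of 11 mm on the 12 mm grip. The hole is at (320,73) and the lid is centred at about (321,137). I'll work out the in-hand offset from these.

```bash
python3 - <<'E'
import json
from h import *
c=json.load(open('pics/w5.json')); p=np.array([.4591,-.3614]); a=np.radians(108.92); tx=np.array([np.cos(a),np.sin(a)]);ty=np.array([np.sin(a),-np.cos(a)])
for nm,u,v,z,off in (('hole',320.5,73.2,.006,.09),('lid',321.3,137.7,.076,.053),('cornL',265.5,52,.006,.105),('cornR',376.5,51.5,.006,.105)):
    q=onz(c,u,v,z)[:2]-p; print(nm,'tx,ty rel TCP',q@tx,q@ty,'-> centre tx',q@tx-off)
E
```

```text
hole tx,ty rel TCP 0.0914680282576084 0.0009223600780438376 -> centre tx 0.001468028257608403
lid tx,ty rel TCP 0.05525845007758117 0.0014374300988412069 -> centre tx 0.0022584500775811728
cornL tx,ty rel TCP 0.10570921354913182 -0.038431019449876536 -> centre tx 0.0007092135491318236
cornR tx,ty rel TCP 0.10605392547378083 0.040993947036699396 -> centre tx 0.0010539254737808312
```

>>> {"fn": "servo_tool", "kwargs": {
  "targets": [
    [[0, 0, -0.1], 0],
    [[0, 0, -0.3], 0],
    [[0, 0, -0.4], 0],
    [[0, 0, -0.5], 0],
    [[0, 0, -0.5], 0],
    [[0, 0, -0.4], 0],
    [[0, 0, -0.2], 0],
    [[0, 0, 0], 0.4],
    [[0, 0, 0], 0.44],
    [[0, 0, 0], 0],
    [[0, 0, 0], 0]
  ]
}}

```text
clock: 9.52
position: [0.4592, -0.3612, 0.2589]
tool_rot: [-3.141, -0.0, 1.828]
force: [-0.7, 0.6, -5.1]
grip_width: 0.0113
```

```bash
python3 w.py w6; python3 - <<'E'
from h import *
im=cv2.imread('pics/w6.png'); cv2.imwrite('pics/w6b.png',cv2.convertScaleAbs(im,alpha=1.6))
E
```

```text
9.525 [ 0.4592 -0.3612  0.2589] [-179.9671   -0.02    104.7498] [ 0.2082  0.4728  0.5114  1.6987 -0.2612  1.0391  1.0639] 0.011272247753467468 [-0.66    0.6132 -5.0658]
```

View pics/w6b.png

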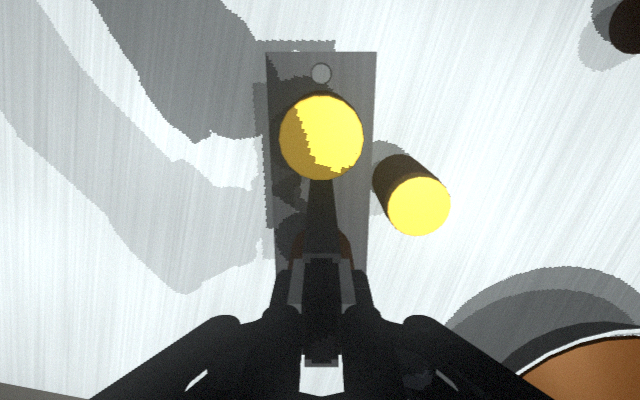

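The carrier is lifted and level, and it has not shifted in the hand (lid still at (321,137)). It weighs about 5.1 N, so I expect the hook to sink about 23 mm. Next is the point in front of the hook.

>>> {"fn": "servo_tool", "kwargs": {
  "targets": [
    [[0.3, 0.13, 0], 0],
    [[0.6, 0.26, 0], 0],
    [[0.7, 0.3, 0], 0],
    [[0.8, 0.35, 0], 0],
    [[0.8, 0.35, 0], 0],
    [[0.8, 0.35, 0], 0],
    [[0.8, 0.35, 0], 0],
    [[0.6, 0.26, 0], 0],
    [[0.5, 0.2, 0], 0],
    [[0.25, 0.1, 0], 0],
    [[0, 0, 0], 0],
    [[0, 0, 0], 0]
  ]
}}

```text
clock: 11.08
position: [0.5091, -0.0313, 0.2594]
tool_rot: [-3.142, 0.0, 1.827]
force: [-0.7, -1.0, -5.2]
grip_width: 0.0107
```

```bash
python3 w.py w7; python3 - <<'E'
from workcell import bot
from h import *
im=cv2.imread('pics/w7.png')
s=bot.grab_frame('scene'); t=bot.grab_frame('top'); cv2.imwrite('pics/s7.png',s);cv2.imwrite('pics/t7.png',t)
a=lambda i,x,y,w,h,k: cv2.resize(i[y:y+h,x:x+w],(w*k,h*k),interpolation=cv2.INTER_CUBIC)
cv2.imwrite('pics/v7.png',np.vstack([cv2.resize(cv2.convertScaleAbs(im,alpha=1.5),(480,300)),a(cv2.convertScaleAbs(s,alpha=1.5),240,130,160,100,3)]))
E
```

```text
11.075 [ 0.5091 -0.0313  0.2594] [-179.9951    0.0239  104.6701] [-0.4131  0.3322  0.4599  1.8833 -0.1764  0.9658  0.382 ] 0.010725216998651583 [-0.6775 -0.9744 -5.1607]
```

View pics/v7.png

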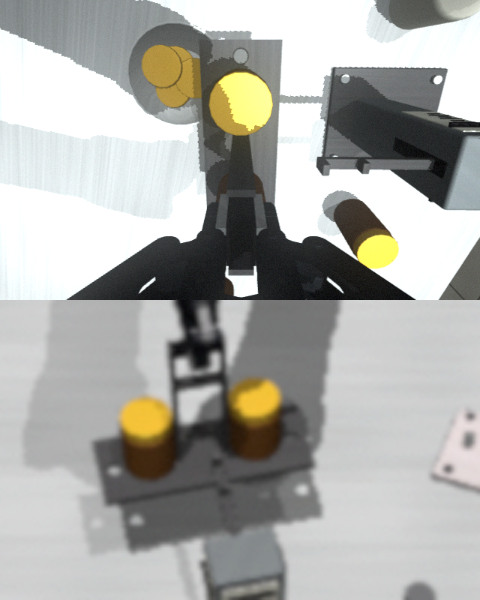

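The carrier stands just in front of the hook. The wrist view shows the hook tip at about (431,220). I'll check the lateral line-up before advancing.

```bash
python3 - <<'E'
from h import *
im=cv2.convertScaleAbs(cv2.imread('pics/w7.png'),alpha=1.6)
a=lambda i,x,y,w,h,k: cv2.resize(i[y:y+h,x:x+w],(w*k,h*k),interpolation=cv2.INTER_CUBIC)
cv2.imwrite('pics/w7z.png',a(im,415,190,120,60,6))
E
```

```text
(no output)
```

View pics/w7z.png

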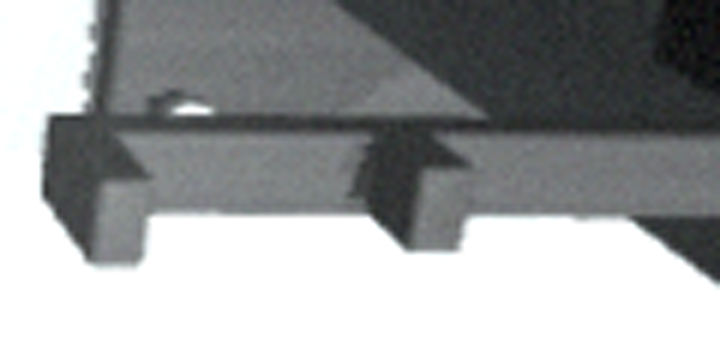

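```bash
python3 - <<'E'
import json
from h import *
c=json.load(open('pics/w7.json')); p=np.array([.5091,-.0313]); a=np.radians(104.67); tx=np.array([np.cos(a),np.sin(a)]);ty=np.array([np.sin(a),-np.cos(a)])
px=lambda X,Y:(415+(X+.5)/6-.5,190+(Y+.5)/6-.5)
T=onz(c,*px(122,221),.204)[:2];S=onz(c,*px(440,209),.2)[:2]
for q in (T,S,(T+S)/2): print(q,'tool',(q-p)@tx,(q-p)@ty)
E
```

```text
[ 0.5756 -0.0103] tool 0.0034503947572461554 0.06968240196092343
[ 0.6084 -0.0021] tool 0.003091139453337851 0.1034308408640664
[ 0.592  -0.0062] tool 0.0032707671052920172 0.08655662141249486
```

>>> {"fn": "servo_tool", "kwargs": {
  "targets": [
    [[0.02, 0.15, 0], 0],
    [[0.02, 0.3, 0], 0],
    [[0, 0.4, 0], 0],
    [[0, 0.4, 0], 0],
    [[0, 0.3, 0], 0],
    [[0, 0.16, 0], 0],
    [[0, 0, 0], 0],
    [[0, 0, 0], 0]
  ]
}}

```text
clock: 12.22
position: [0.5911, -0.0067, 0.2593]
tool_rot: [-3.141, -0.0, 1.828]
force: [-1.1, -0.3, -5.5]
grip_width: 0.0108
```

```bash
cat > v.py <<'E'
import sys
from workcell import bot
from h import *
n=sys.argv[1]; o=bot.observe()
w=bot.grab_frame('wrist'); s=bot.grab_frame('scene'); t=bot.grab_frame('top')
for k,i in (('w',w),('s',s),('t',t)): cv2.imwrite(f'pics/{k}{n}.png',i)
B=[int(x) for x in sys.argv[2].split(',')]; D=[int(x) for x in sys.argv[3].split(',')]
a=lambda i,x,y,k=4: cv2.resize(cv2.convertScaleAbs(i,alpha=1.5)[y:y+75,x:x+100],(400,300),interpolation=cv2.INTER_CUBIC)
cv2.imwrite(f'pics/v{n}.png',np.hstack([cv2.resize(cv2.convertScaleAbs(w,alpha=1.5),(400,250),interpolation=cv2.INTER_AREA) if 0 else cv2.resize(cv2.convertScaleAbs(w,alpha=1.5),(400,600))[:300] if 0 else cv2.copyMakeBorder(cv2.resize(cv2.convertScaleAbs(w,alpha=1.5),(400,250)),0,50,0,0,cv2.BORDER_CONSTANT),a(s,*B)]))
cv2.imwrite(f'pics/v{n}.png',np.vstack([cv2.imread(f'pics/v{n}.png'),np.hstack([a(t,*D),cv2.resize(cv2.convertScaleAbs(s,alpha=1.3),(400,300))])]))
print(o['clock'],np.array(o['position']),np.degrees(o['tool_rot']),np.array(o['force']),np.array(o['moment']),o['grip_width'],np.array(o['qd']))
E
python3 v.py 8 275,155 285,150
```

```text
12.225 [ 0.5911 -0.0067  0.2593] [-179.9811   -0.001   104.7197] [-1.1442 -0.3122 -5.4728] [-0.0285  0.0368 -0.0106] 0.010829145660317006 [-0.0007 -0.0061  0.0002  0.0014 -0.0017 -0.0005  0.0003]
```

View pics/v8.png

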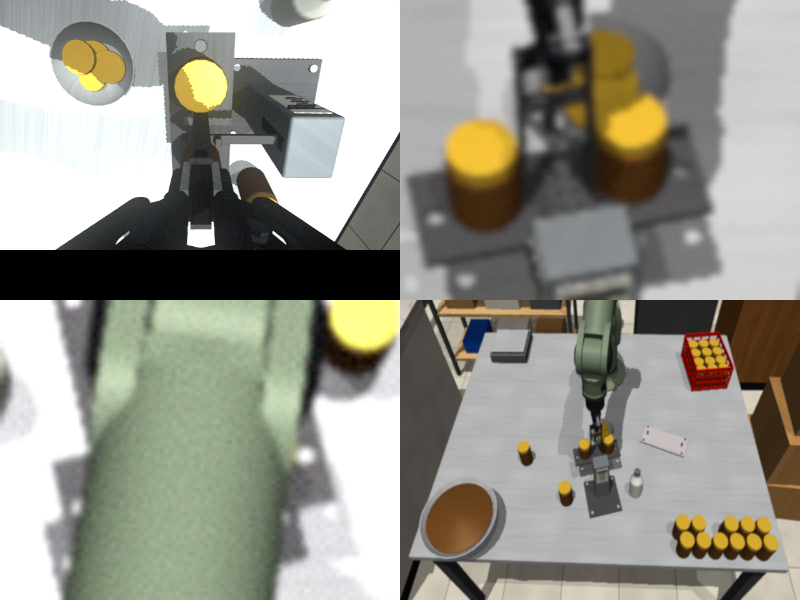

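>>> {"fn": "servo_tool", "kwargs": {
  "targets": [
    [[0, 0, 0.2], 0],
    [[0, 0, 0.25], 0],
    [[0, 0, 0.15], 0],
    [[0, 0, 0.1], 0],
    [[0, 0, 0.1], 0],
    [[0, 0, 0.1], 0],
    [[0, 0, 0.1], 0],
    [[0, 0, 0], 0],
    [[0, 0, 0], 0]
  ]
}}

```text
clock: 13.5
position: [0.5916, -0.0066, 0.2095]
tool_rot: [3.141, 0.0, 1.828]
force: [-0.7, -0.4, -3.2]
grip_width: 0.0109
```

The load is transferring as expected, so I'll keep lowering.

>>> {"fn": "servo_tool", "kwargs": {
  "targets": [
    [[0, 0, 0.08], 0],
    [[0, 0, 0.08], 0],
    [[0, 0, 0.05], 0],
    [[0, 0, 0], 0],
    [[0, 0, 0], 0]
  ]
}}

```text
clock: 14.12
position: [0.5915, -0.0065, 0.1989]
tool_rot: [3.141, 0.0, 1.828]
force: [-0.1, 0.4, -0.4]
grip_width: 0.0114
```

```bash
python3 v.py 9 275,155 285,150
```

```text
14.125 [ 0.5915 -0.0065  0.1989] [179.9929   0.0006 104.7339] [-0.0616  0.4256 -0.3878] [-0.0208  0.1072 -0.0135] 0.011366222177720505 [-0.0012 -0.0011 -0.0013 -0.0012  0.0016  0.0005  0.0002]
```

View pics/v9.png

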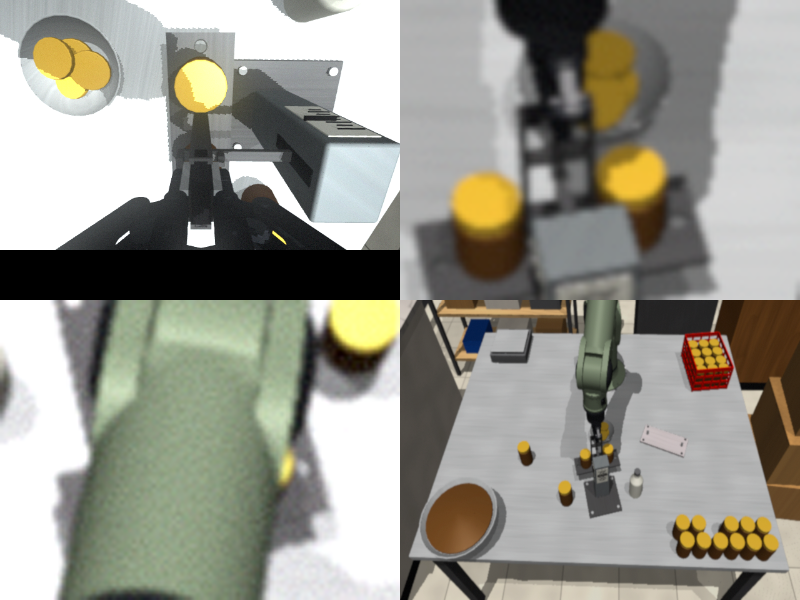

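>>> {"fn": "servo_tool", "kwargs": {
  "targets": [
    [[0, 0, 0.02], 0],
    [[0, 0, 0], 0]
  ],
  "newtons": 20
}}

```text
clock: 14.52
position: [0.5915, -0.0066, 0.1978]
tool_rot: [3.142, 0.0, 1.828]
force: [0.0, -0.4, 0.5]
grip_width: 0.0113
```

>>> {"fn": "servo_tool", "kwargs": {
  "targets": [
    [[0, 0, 0], 0],
    [[0, 0, 0], 0],
    [[0, 0, 0], 0],
    [[0, 0, 0], 0],
    [[0, 0, 0], 0],
    [[0, 0, 0], 0],
    [[0, 0, 0], 0],
    [[0, 0, 0], 0]
  ],
  "gripper": 0
}}

```text
clock: 15.52
position: [0.5915, -0.0065, 0.1978]
tool_rot: [3.142, 0.0, 1.828]
force: [0.4, -0.2, -0.5]
grip_width: 0.0423
```

```bash
python3 v.py 10 275,155 285,150
```

```text
15.525 [ 0.5915 -0.0065  0.1978] [179.999    0.0002 104.7376] [ 0.4174 -0.1689 -0.4831] [-0.0072  0.0084  0.0015] 0.04225436120643558 [-0.      0.0006 -0.0005  0.0001 -0.0009  0.0004  0.0005]
```

View pics/v10.png

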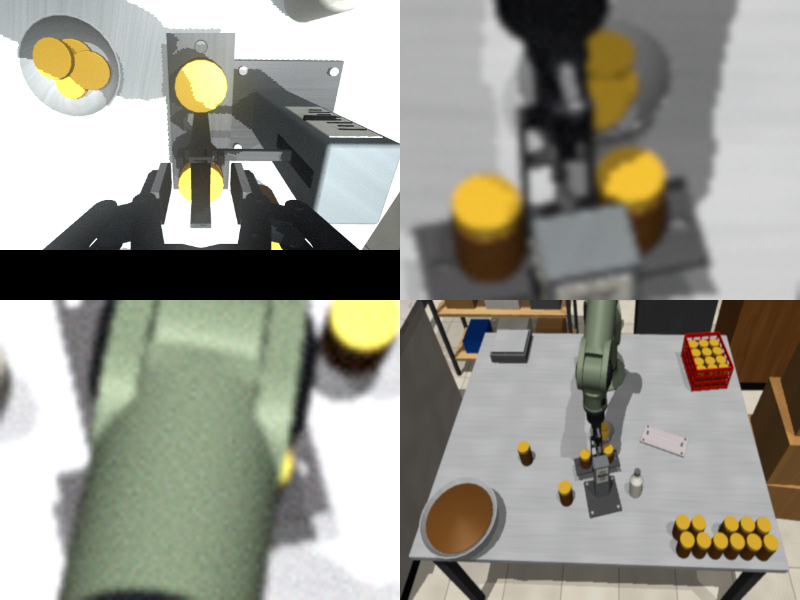

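It is released, with the grip hanging upright between the open jaws at about (322,320) full-scale. I'll wait and check that it is still.

>>> {"fn": "servo_tool", "kwargs": {
  "targets": [
    [[0, 0, 0], 0],
    [[0, 0, 0], 0],
    [[0, 0, 0], 0],
    [[0, 0, 0], 0],
    [[0, 0, 0], 0],
    [[0, 0, 0], 0],
    [[0, 0, 0], 0],
    [[0, 0, 0], 0],
    [[0, 0, 0], 0],
    [[0, 0, 0], 0],
    [[0, 0, 0], 0],
    [[0, 0, 0], 0]
  ]
}}

```text
clock: 17.18
position: [0.5915, -0.0065, 0.1978]
tool_rot: [3.142, 0.0, 1.828]
force: [0.5, -0.8, 0.2]
grip_width: 0.0424
```

```bash
python3 w.py w11a; python3 w.py w11b; python3 - <<'E'
import cv2,numpy as np
A,B,C=[cv2.imread(f'pics/{n}.png') for n in('w11a','w11b','w10')]
print(cv2.absdiff(A,B).max(2).mean(), cv2.absdiff(A,B)[20:330,240:400].max(),cv2.absdiff(A,C)[20:330,240:400].max())
cv2.imwrite('pics/w11z.png',cv2.resize(cv2.convertScaleAbs(A,alpha=1.6)[30:390,230:560],None,fx=1.6,fy=1.6))
E
```

```text
17.175 [ 0.5915 -0.0065  0.1978] [179.9992   0.0015 104.7399] [-0.3722  0.5395  0.4097  1.7418 -0.2613  0.9143  0.4035] 0.042429078828968125 [ 0.4636 -0.8417  0.175 ]
17.225 [ 0.5914 -0.0066  0.1978] [-179.9966    0.0007  104.7324] [-0.3721  0.5395  0.4098  1.7419 -0.2613  0.9143  0.4035] 0.04282343118568183 [ 0.295   0.2207 -0.5814]
2.975609375 50 85
```

View pics/w11z.png

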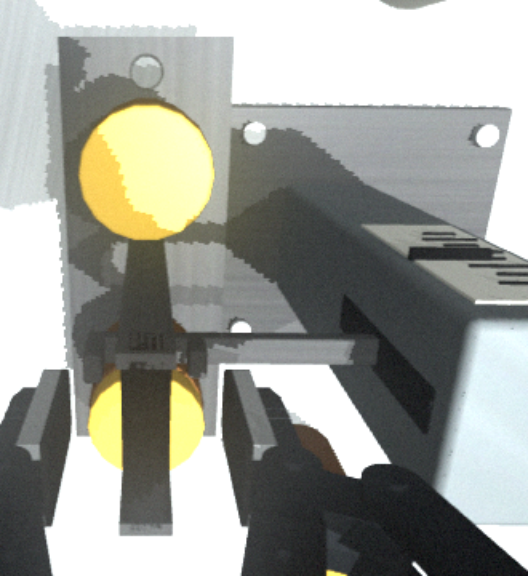

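The carrier hangs clear of both fingers. I'll give it another second, then re-grip.

>>> {"fn": "servo_tool", "kwargs": {
  "targets": [
    [[0, 0, 0], 0],
    [[0, 0, 0], 0],
    [[0, 0, 0], 0],
    [[0, 0, 0], 0],
    [[0, 0, 0], 0],
    [[0, 0, 0], 0],
    [[0, 0, 0], 0],
    [[0, 0, 0], 0],
    [[0, 0, 0], 0],
    [[0, 0, 0], 0]
  ]
}}

```text
clock: 18.52
position: [0.5914, -0.0066, 0.1978]
tool_rot: [-3.142, 0.0, 1.828]
force: [0.3, 0.5, 0.1]
grip_width: 0.0428
```

```bash
python3 w.py w12; python3 - <<'E'
import cv2,numpy as np
for n in('w10','w11a','w11b','w12'):
    h=cv2.cvtColor(cv2.imread(f'pics/{n}.png'),cv2.COLOR_BGR2HSV)[60:200,260:390]
    m=((h[...,0]>10)&(h[...,0]<35)&(h[...,1]>120)&(h[...,2]>50)).astype(np.uint8); M=cv2.moments(m,True); print(n,M['m10']/M['m00']+260,M['m01']/M['m00']+60,M['m00'])
E
```

```text
18.525 [ 0.5914 -0.0066  0.1978] [-179.9975    0.001   104.7318] [-0.3721  0.5395  0.4098  1.7419 -0.2613  0.9143  0.4035] 0.04277570937411736 [0.3278 0.4972 0.1475]
w10 318.7670068027211 137.9537037037037 5292.0
w11a 318.78939393939396 138.03541666666666 5280.0
w11b 318.70743268866136 138.05991657186195 5274.0
w12 318.78331445828616 137.9826349565874 5298.0
```

>>> {"fn": "servo_tool", "kwargs": {
  "targets": [
    [[0, 0, 0], 0],
    [[0, 0, 0], 0],
    [[0, 0, 0], 0],
    [[0, 0, 0], 0],
    [[0, 0, 0], 0],
    [[0, 0, 0], 0],
    [[0, 0, 0], 0]
  ],
  "gripper": -1,
  "newtons": 60
}}

```text
clock: 19.45
position: [0.5915, -0.0065, 0.1978]
tool_rot: [3.142, 0.0, 1.828]
force: [1.1, -0.0, -0.1]
grip_width: 0.0107
```

It was still: the lid centroid stayed within 0.1 px over 3 s. It is now gripped again, so I'll lift off and back out.

>>> {"fn": "servo_tool", "kwargs": {
  "targets": [
    [[0, 0, -0.08], 0],
    [[0, 0, -0.1], 0],
    [[0, 0, -0.1], 0],
    [[0, 0, -0.1], 0],
    [[0, 0, -0.12], 0],
    [[0, 0, -0.2], 0],
    [[0, 0, -0.25], 0],
    [[0, 0, -0.25], 0],
    [[0, 0, -0.1], 0],
    [[0, 0, 0], 0],
    [[0, 0, 0], 0]
  ]
}}

```text
clock: 20.82
position: [0.5912, -0.0065, 0.2624]
tool_rot: [-3.141, -0.0, 1.828]
force: [-0.2, 0.2, -6.0]
grip_width: 0.011
```

```bash
python3 v.py 13 275,155 285,150
```

```text
20.825 [ 0.5912 -0.0065  0.2624] [-179.9646   -0.0076  104.7398] [-0.2163  0.2322 -5.9824] [-0.0401 -0.015   0.0227] 0.010989449030485442 [ 0.0013  0.0016 -0.0003 -0.0009 -0.0012  0.0002  0.0003]
```

View pics/v13.png

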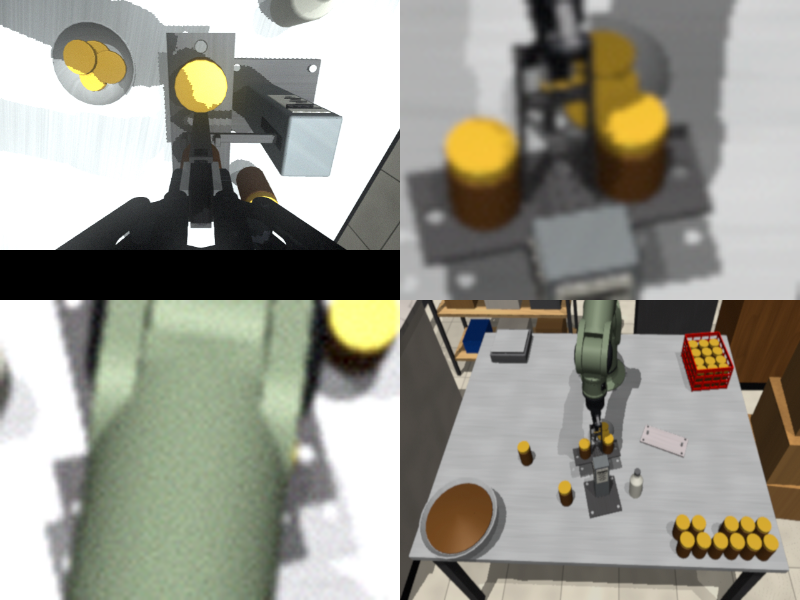

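The carrier is off the hook and level. Now I'll back out.

>>> {"fn": "servo_tool", "kwargs": {
  "targets": [
    [[0, -0.15, 0], 0],
    [[0, -0.3, 0], 0],
    [[0, -0.4, 0], 0],
    [[0, -0.4, 0], 0],
    [[0, -0.35, 0], 0],
    [[0, -0.2, 0], 0],
    [[0, 0, 0], 0]
  ]
}}

```text
clock: 21.85
position: [0.5041, -0.0295, 0.263]
tool_rot: [3.141, -0.0, 1.828]
force: [0.5, 1.1, -5.0]
grip_width: 0.0109
```

```bash
cat > plan.py <<'E'
import sys
from workcell import bot
from h import *
x,y,z,yaw=map(float,sys.argv[1:5]); o=bot.observe(); p=np.array(o['position']); a=o['tool_rot'][2]
tx=np.array([np.cos(a),np.sin(a)]);ty=np.array([np.sin(a),-np.cos(a)]); d=np.array([x,y])-p[:2]
print('pos',p,'yaw',np.degrees(a),'units tool x,y,z',d@tx/.05,d@ty/.05,(p[2]-z)/.05,'turn',(np.degrees(a)-yaw)/5)
E
python3 - <<'E'
import numpy as np
# target TCP: dock centre minus in-hand offset .001*tx at yaw 69.95
a=np.radians(69.95); print(np.array([.4303,.333])-.001*np.array([np.cos(a),np.sin(a)]))
E
python3 plan.py .430 .332 .26 69.95
```

```text
[0.42995716 0.33206061]
pos [ 0.5041 -0.0295  0.263 ] yaw 104.72368946167826 units tool x,y,z 7.369673109958908 0.40336742035309264 0.060252996821793525 turn 6.954737892335652
```

>>> {"fn": "servo_tool", "kwargs": {
  "targets": [
    [[0.3, 0, 0], 0],
    [[0.6, 0.05, 0], 0],
    [[0.8, 0.05, 0], 0],
    [[0.9, 0.05, 0], 0],
    [[0.9, 0.05, 0], 0],
    [[0.9, 0.05, 0], 0],
    [[0.9, 0.05, 0], 0],
    [[0.8, 0.05, 0], 0],
    [[0.6, 0.05, 0], 0],
    [[0.4, 0, 0], 0],
    [[0.2, 0, 0], 0],
    [[0, 0, 0], 0]
  ]
}}

```text
clock: 23.35
position: [0.4309, 0.3286, 0.2627]
tool_rot: [-3.141, 0.0, 1.828]
force: [0.3, -1.5, -6.1]
grip_width: 0.0107
```

>>> {"fn": "servo_tool", "kwargs": {
  "targets": [
    [[0, 0, 0], 0.5],
    [[0, 0, 0], 0.9],
    [[0, 0, 0], 1],
    [[0, 0, 0], 1],
    [[0, 0, 0], 1],
    [[0, 0, 0], 1],
    [[0, 0, 0], 0.9],
    [[0, 0, 0], 0.5],
    [[0, 0, 0], 0.15],
    [[0, 0, 0], 0],
    [[0, 0, 0], 0]
  ]
}}

```text
clock: 24.72
position: [0.4311, 0.3284, 0.2628]
tool_rot: [3.142, -0.0, 1.222]
force: [-0.1, -0.8, -5.2]
grip_width: 0.0107
```

```bash
python3 plan.py .430 .332 .20 69.95;python3 v.py 14 375,140 180,200
```

```text
pos [0.4311 0.3284 0.2628] yaw 70.00009307820618 units tool x,y,z 0.060232502123842194 -0.044362011677055696 1.2567372064325855 turn 0.010018615641234874
24.725 [0.4311 0.3284 0.2628] [179.9974  -0.0029  70.0001] [-0.1301 -0.8284 -5.2488] [-0.0203 -0.0061  0.0341] 0.010739221973862585 [-0.0022  0.0016 -0.0022 -0.001  -0.0005  0.0007 -0.0025]
```

View pics/v14.png

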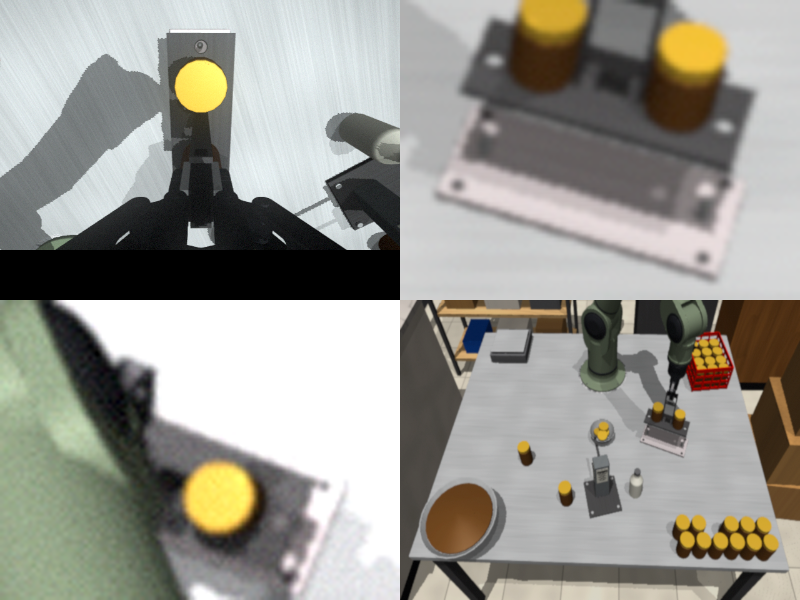

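The carrier is over the dock, and the wrist view shows a dowel tip through the near hole at about (321,74). I'll lower to just above the dowels and check the fit there.

>>> {"fn": "servo_tool", "kwargs": {
  "targets": [
    [[0.06, -0.04, 0.2], 0.01],
    [[0, 0, 0.35], 0],
    [[0, 0, 0.4], 0],
    [[0, 0, 0.3], 0],
    [[0, 0, 0.2], 0],
    [[0, 0, 0], 0],
    [[0, 0, 0], 0]
  ]
}}

```text
clock: 25.75
position: [0.4303, 0.3323, 0.1908]
tool_rot: [3.141, -0.001, 1.22]
force: [0.6, -0.6, -5.2]
grip_width: 0.0111
```

```bash
python3 plan.py .430 .332 .20 69.95; python3 w.py w15; python3 v.py 15 375,140 180,200; python3 - <<'E'
import cv2,numpy as np
A=cv2.convertScaleAbs(cv2.imread('pics/w15.png'),alpha=1.7)
s=cv2.convertScaleAbs(cv2.imread('pics/s15.png'),alpha=1.5)
cv2.imwrite('pics/w15z.png',np.hstack([cv2.resize(A[35:110,280:360],(400,375),interpolation=cv2.INTER_CUBIC),cv2.resize(s[155:230,380:460],(400,375),interpolation=cv2.INTER_CUBIC)]))
E
```

```text
pos [0.4303 0.3323 0.1908] yaw 69.92813326422215 units tool x,y,z -0.008641142988095776 -0.003934651559432279 -0.18450752750443278 turn -0.004373347155569718
25.75 [0.4303 0.3323 0.1908] [179.9829  -0.0382  69.9281] [-1.0783  0.4768  0.427   1.8744 -0.2573  0.8437 -0.8715] 0.011050125232744304 [ 0.6402 -0.6096 -5.245 ]
25.8 [0.4303 0.3324 0.1909] [179.9794  -0.049   69.9309] [ 0.1494 -0.2731 -5.6968] [0.0349 0.0076 0.0105] 0.011077292540777514 [ 0.0001 -0.002  -0.0007  0.0015 -0.0027 -0.0003 -0.0003]
```

View pics/w15z.png

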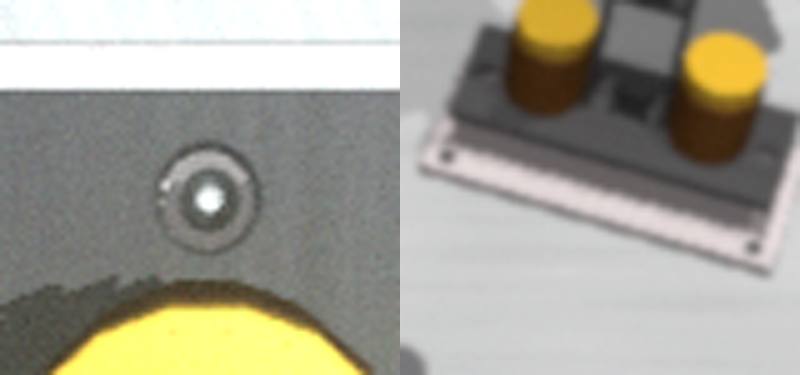

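```bash
python3 - <<'E'
import json
from h import *
c=json.load(open('pics/w15.json')); p=np.array([.4303,.3323]); a=np.radians(69.93); tx=np.array([np.cos(a),np.sin(a)]);ty=np.array([np.sin(a),-np.cos(a)])
px=lambda X,Y:(280+(X+.5)/5-.5,35+(Y+.5)/5-.5)
for nm,X,Y,z in (('hole',208.5,198.5,.0573),('dowel',209.5,199,.036)):
    q=onz(c,*px(X,Y),z)[:2]; print(nm,q,(q-p)@tx,(q-p)@ty)
for nm,X,Y in (('L',158,198),('R',260,198),('T',208,143),('B',208,254)):
    q=onz(c,*px(X,Y),.0573)[:2]-p; print(nm,q@tx,q@ty)
E
```

```text
hole [0.4616 0.418 ] 0.09127133448716934 2.8493454881593657e-06
dowel [0.4619 0.4182] 0.09156804357531136 0.0001854902243971682
L 0.09133873981779683 -0.007366087322098605
R 0.09134111895235737 0.007517946735274543
T 0.09881267025685282 -7.182250565768351e-05
B 0.08358449949496301 -6.838029932489162e-05
```

The hole and dowel agree within 0.3 mm, and the yaws also match. I'll lower slowly and watch the force.

>>> {"fn": "servo_tool", "kwargs": {
  "targets": [
    [[0, 0, 0.15], 0],
    [[0, 0, 0.15], 0],
    [[0, 0, 0.1], 0],
    [[0, 0, 0.08], 0],
    [[0, 0, 0.08], 0],
    [[0, 0, 0], 0]
  ]
}}

```text
clock: 26.7
position: [0.43, 0.3321, 0.1621]
tool_rot: [-3.141, 0.0, 1.221]
force: [-0.1, 0.2, -4.8]
grip_width: 0.0111
```

Both dowels are in by about 13 mm without resistance.

>>> {"fn": "servo_tool", "kwargs": {
  "targets": [
    [[0, 0, 0.08], 0],
    [[0, 0, 0.06], 0],
    [[0, 0, 0.05], 0],
    [[0, 0, 0.02], 0],
    [[0, 0, 0], 0],
    [[0, 0, 0], 0]
  ]
}}

```text
clock: 27.45
position: [0.4299, 0.3316, 0.1524]
tool_rot: [-3.141, 0.0, 1.22]
force: [-7.2, -6.8, 12.7]
grip_width: 0.0112
```

Contact: the net vertical force changed by about 18 N at the expected height, with some lateral load. I'll look before releasing.

```bash
python3 v.py 16 375,140 180,200; python3 - <<'E'
import cv2,numpy as np
A=cv2.convertScaleAbs(cv2.imread('pics/w16.png'),alpha=1.7)
s=cv2.convertScaleAbs(cv2.imread('pics/s16.png'),alpha=1.5)
cv2.imwrite('pics/w16z.png',np.hstack([cv2.resize(A[35:110,280:360],(400,375),interpolation=cv2.INTER_CUBIC),cv2.resize(s[155:230,380:460],(400,375),interpolation=cv2.INTER_CUBIC)]))
E
```

```text
27.45 [0.4299 0.3316 0.1524] [-179.9725    0.0244   69.9088] [-7.1546 -6.7547 12.6851] [-1.3111  1.2756  0.011 ] 0.011181619500950995 [-0.0008 -0.0003 -0.0014 -0.0014 -0.0006  0.0002 -0.0007]
```

View pics/w16z.png

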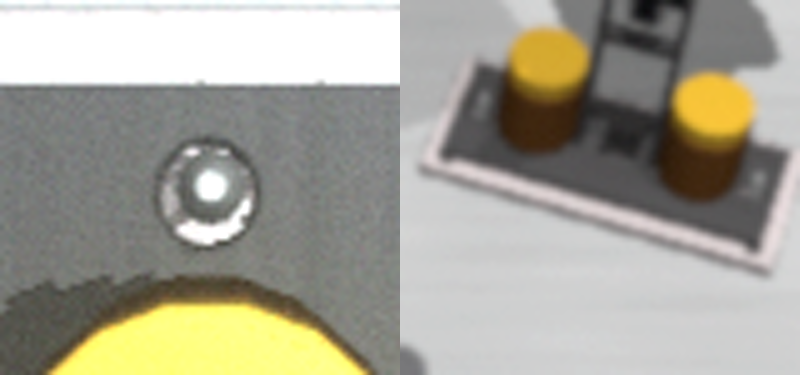

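The dowel is through the hole and the plate looks seated. I'll ease off the preload and release.

>>> {"fn": "servo_tool", "kwargs": {
  "targets": [
    [[0, 0, -0.01], 0],
    [[0, 0, 0], 0],
    [[0, 0, 0], 0]
  ],
  "newtons": 20
}}

```text
clock: 27.98
position: [0.43, 0.3317, 0.1525]
tool_rot: [-3.141, 0.0, 1.22]
force: [-3.6, -5.2, 5.1]
grip_width: 0.0105
```

>>> {"fn": "servo_tool", "kwargs": {
  "targets": [
    [[0, 0, 0], 0],
    [[0, 0, 0], 0],
    [[0, 0, 0], 0],
    [[0, 0, 0], 0],
    [[0, 0, 0], 0],
    [[0, 0, 0], 0],
    [[0, 0, 0], 0],
    [[0, 0, 0], 0]
  ],
  "gripper": 0.3
}}

```text
clock: 28.98
position: [0.4301, 0.3322, 0.1523]
tool_rot: [3.142, -0.0, 1.221]
force: [-0.4, -0.2, -0.1]
grip_width: 0.0555
```

>>> {"fn": "servo_tool", "kwargs": {
  "targets": [
    [[0, 0, -0.3], 0],
    [[0, 0, -0.5], 0],
    [[0, 0, -0.7], 0],
    [[0, 0, -0.8], 0],
    [[0, 0, -0.7], 0],
    [[0, 0, -0.3], 0],
    [[0, 0, 0], 0],
    [[0, 0, 0], 0]
  ]
}}

```text
clock: 29.98
position: [0.4297, 0.3319, 0.3163]
tool_rot: [-3.141, 0.001, 1.221]
force: [0.5, 0.0, 0.4]
grip_width: 0.0555
```

```bash
python3 w.py w17; python3 v.py 17 375,140 290,130; python3 - <<'E'
import cv2,numpy as np
A=cv2.convertScaleAbs(cv2.imread('pics/w17.png'),alpha=1.7)
s=cv2.convertScaleAbs(cv2.imread('pics/s17.png'),alpha=1.5)
cv2.imwrite('pics/w17z.png',np.hstack([A[:400,120:560],cv2.resize(s[145:235,380:450],(350,400),interpolation=cv2.INTER_CUBIC)]))
E
```

```text
29.975 [0.4297 0.3319 0.3163] [-179.9681    0.0786   69.9403] [-1.1353  0.3351  0.4883  1.7261 -0.1716  1.1244 -0.9456] 0.055545154138154425 [0.5008 0.0459 0.3932]
30.025 [0.4297 0.3319 0.3162] [-179.9655    0.096    69.9346] [-0.1531 -0.2762  0.1507] [-0.0016  0.0033  0.0414] 0.0557583720263543 [ 0.0013  0.0015  0.0001 -0.0031 -0.0002  0.0027 -0.0018]
```

View pics/w17z.png

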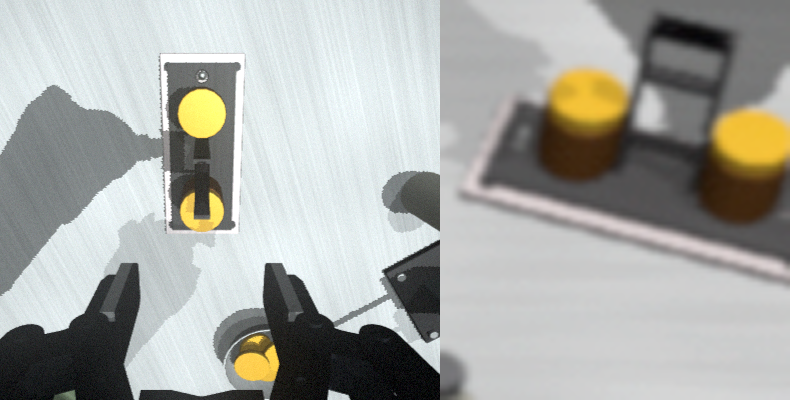

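View pics/v17.png

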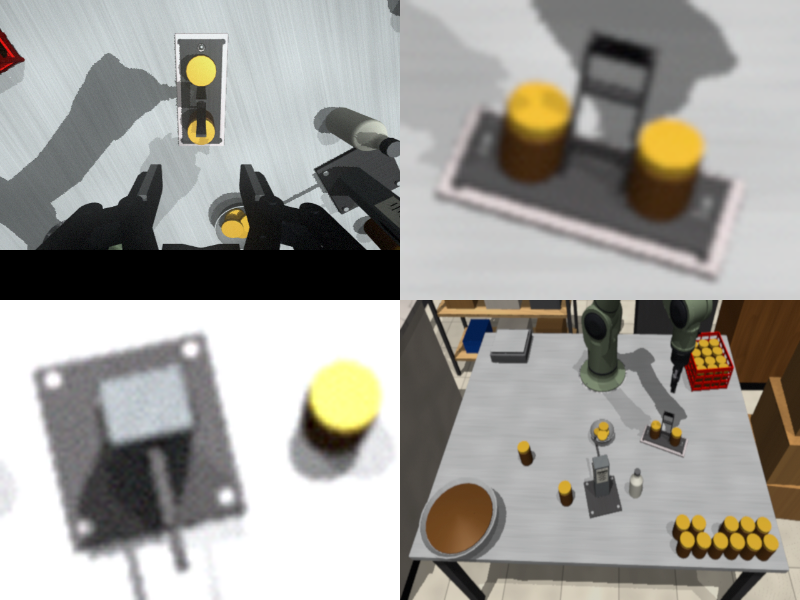

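The carrier sits centred within the dock's white border, with the dowel visible through its hole at (322,76). The hook is empty and back in its original place. Last is a numeric flatness check.

```bash
python3 - <<'E'
import json
from h import *
c=json.load(open('pics/w17.json')); im=cv2.imread('pics/w17.png')
h=cv2.cvtColor(im,cv2.COLOR_BGR2HSV)[60:240,270:380]
m=((h[...,0]>10)&(h[...,0]<35)&(h[...,1]>120)&(h[...,2]>50)).astype(np.uint8)
cc,_=cv2.findContours(m,cv2.RETR_EXTERNAL,cv2.CHAIN_APPROX_NONE)
L=[]
for k in cc:
    if cv2.contourArea(k)>150:
        (x,y),r=cv2.minEnclosingCircle(k); q=onz(c,x+270,y+60,.088)[:2]; print((x+270,y+60,r),q,'diam',2*r/c['fx']*np.linalg.norm(np.array(c['pose'])[:3,3]-np.r_[q,.088])); L.append(q)
L=sorted(L,key=lambda q:q[1]); d=L[-1]-L[0]; print('centre',(L[0]+L[-1])/2,'spacing',np.linalg.norm(d),'yaw',np.degrees(np.arctan2(d[1],d[0]))-90)
A=cv2.convertScaleAbs(im,alpha=1.7); cv2.imwrite('pics/w17y.png',cv2.resize(A[45:245,270:375],None,fx=3,fy=3,interpolation=cv2.INTER_CUBIC))
E
```

```text
(321.5, 208.56666564941406, 22.68425750732422) [0.4135 0.2872] diam 0.05032383537409666
(321.6256980895996, 112.81005477905273, 25.19282341003418) [0.449  0.3842] diam 0.05272550372332826
centre [0.4312 0.3357] spacing 0.10327142259461068 yaw -20.1028506468665
```

View pics/w17y.png

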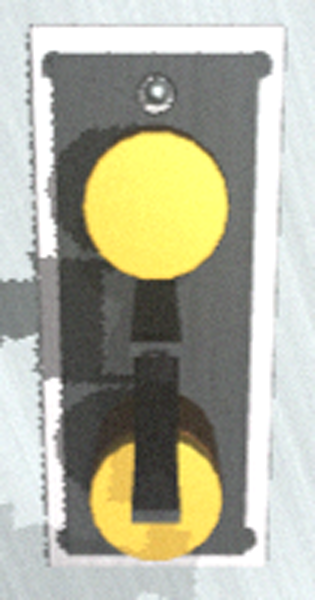

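The border is even on all sides, the lid size and yaw (-20.1°) match, and nothing touches the robot. Handing in.

```bash
python3 -c "
from workcell import bot
print(bot.observe()['clock'],bot.observe()['qd']); bot.job_done()"
```

```text
30.175 [ 0.00015202 -0.00145352  0.00094223 -0.00209562 -0.0003291   0.00066217
 -0.00137899]
the job is handed in; nothing more can be done
```

I weighed the carrier on the hook, moved it to the docking plate and handed the job in at 30.2 s of the 72 s allowed. No verdict is reported.

- **Hanging:** I lowered the carrier slowly onto the hook and let go for about 3 s. The hand force dropped from about 5 N to zero. The lid stayed within 0.1 px between pictures, and the fingers were clear of the grip.
- **Docking:** Just above the dowels, the one hole I could see lined up with its dowel within 0.3 mm. The carrier went down without resistance to about 0.4 mm above its computed seated height. After release it shows an even border on the plate, a yaw of -20.1° against the dock's -20.07°, and the dowel through that hole.
- **Scale and bystanders:** The hook is empty and back in its starting position by eye; I did not measure it. The jars, bottle and bowl look unmoved in the final views.

**Disagreements and unchecked points:**
- The wrist and fixed cameras disagreed by about 2–6 mm on the dock and hook positions. I used values close to the wrist camera's.
- At touchdown there was about 10 N sideways and 13 N upward preload, which went to zero on release.
- After release, the lid midpoint measured about 3 mm off the dock centre I used (0.431, 0.336 against 0.430, 0.333). One lid was partly hidden by the grip, so I trusted the border and dowel views instead.
- I never saw the second hole from above. It rests on the yaw match and the free descent.
- I judged flatness only from the seating height and the pictures.

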